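Unlatch and slide open the cover of a dry block heater

ROBOT

A 7-joint arm with a two-finger parallel gripper is mounted at the origin on the work surface. World frame = base frame: x ahead of the robot, y to its left, z up, the work surface at z = 0. Lengths are in m, angles in rad, forces in N, time in s.
With the tool pointing down it reaches from about 0.425 to 0.875 m from the base axis. Payload 4.7 kg.
Tool frame: the origin (TCP) lies midway between the tips of the shut fingers; the grasp point (between the pads) lies 19 mm behind it; z points along the fingers, y is the line along which they close (so a half turn about z gives the same grasp; the last joint's range is limited). The gripper opens to 87 mm and grips with 3 to 60 N. Pads are 19 mm wide; open, the fingers measure 117 mm over their backs; the gripper's body (75 mm by 190 mm) begins 51 mm behind the grasp point.
Start: joints at [0.014, 0.321, -0.07, 1.45, 0.023, 1.371, -0.057], TCP at [0.65, -0, 0.19] pointing down, gripper open.
Joint ranges: [-2.86, 2.86], [-0.3, 2.09], [-1.38, 1.24], [0.06, 2.45], [-1.56, 4.7], [0.09, 2.05], [-2.69, 2.69]. Speed limits (rad/s): [2.57, 2.57, 3.14, 3.14, 3.14, 3.14, 3.14].

INTERFACE

Orientations are given as a rotation vector (axis times angle).
In Python, from bench import ctrl, get_image, calibration gives the robot as it stands.
- The arm moves only by the tool apply_moves, never from a script. Its arguments are lists of equal length, an entry for each row: "dp": the shift along the tool's x, y, z in m, a list of three; "twist": the turn, a rotation vector about the tool's x, y, z in rad, a list of three; "fingers": the closure, from 0 (fully open) to 1 (shut). In form: {"dp": [[dx, dy, dz], ...], "twist": [[ax, ay, az], ...], "fingers": [fingers, ...]}. A call has 1 to 10 rows; each row shifts and turns the commanded pose from where the row before left it, along the tool's axes as they then stand; what a row does not reach is not made up. A row lasts 1/10 s, in which the tool goes at most 50 mm and 8.59 degrees, less where a joint would pass 70% of its speed; a pose out of reach is approached as far as the arm can. A call is refused whole if a number of a shift passes 0.05 or a number of a turn 0.15, either way. A call with a gripper value outside its range is refused whole. The fingers move at their own pace and stop on an object; "newtons" is the grip in N (left out, the last holds). Time passes only in rows, so rows that do not move let the fingers close. It gives the time, the measured TCP pose, the force, the opening and the grip force at its end, in the units of the state.
- ctrl.get_state(): the state, without advancing time (a new reading comes with each control period).
- get_image(name): name is "scene" or "side" or "wrist"; returns the picture (384x512x3 uint8, red, green, blue); there is no depth.
- calibration(name): a dict with "fx", "fy", "cx", "cy" (pixels), "eye" and "attitude" of the camera in the world; the wrist camera has in their place "hand_eye" (4x4, takes a point from camera to tool coordinates, whose origin is the TCP and whose axes are the flange's). Camera axes: x right, y up, looking along -z (the intrinsics and any distortion apply to the point x, -y, -z); pixel columns grow to the right and rows downward; lengths in m; the calibration is good to about 2 mm. The wrist camera is an equidistant fisheye: a pixel r from the principal point sees the ray r / f radians off the axis. A picture is of the moment at which its call begins: read the wrist's pose just before it. calibration takes no time and is no camera call.
- ctrl.close_job(): hands the job in; it is judged then, once.
The state is a dict: "time": time; "joint_positions": joint angles; "qd": joint speeds; "joint_torque": joint torques, N m; "position": TCP position; "tool_rot": TCP orientation; "ft_force": force on the tool from outside, world axes, zero at the start; "torque": the same for the moment, N m; "grip_width": opening from 0.0 (shut) to 1.0 (fully open); "grip_force": force on a finger pad.
Only numpy, scipy, OpenCV 4.12 (cv2) and the standard library are available. Lean on these libraries where they do the work, as an engineer would, in place of code of your own. Each camera call takes 0.05 s, during which the arm holds its last target. There are 200 camera calls.

TASK

Uncover the sample tubes in the dry block that has the green cover: press its orange snap tab fully in with a fingertip, then push the green cover off its seat, all the way along its track to the end stop, and leave it lying flat there. Do not lift the cover, and leave the blue-covered block and everything else on the bench alone.

Things in the scene. Friction and masses are not known exactly. Their poses are not given: they have to be found in the camera images.
- block_green: dry block heater with the green cover, fixed: x -115..115, y -60..86 mm, grey deck 90 mm above the bench. Origin on the bench under the track's centre line; x = the way the cover is pushed off (away from the robot, +-20 deg), y left, z up. Rails 10 mm high, 88 mm apart, inner faces at y = +-44; 10 mm high end stop at x = 89; tube recess x -92..-28.
- cover_green: green sliding cover, loose: plate 84 x 84 x 8 mm, about 0.18 kg, flat on the deck between the rails. Origin: centre of its underside; axes as the block's. In the block's frame its x is -60 mm seated, +47 mm at the end stop (107 mm travel, needs 1 to 2 N). A ridge 26 mm high over the underside crosses its whole width: upright face towards the robot at x = 8, sloping on the far side.
- cover_green_ridge (a point): middle of the upright pushing face of the green cover's ridge: 17 mm above the cover's underside and 9 mm above its plate, on the centre line; the face is 18 mm high and 84 mm wide, with 50 mm of flat plate in front of it (robot's side) for a fingertip; push along the block's x
- tab_green (a joint): travel (m) of the orange snap tab of the green-covered block: 0 = out (may start up to 0.0015), its stop bar stands in front of the cover and locks it; 0.010 = fully in, the cover is free. It moves straight down, resists with about 4 N, ends on a hard limit and stays where it is left.
- tab_green_top (a point): centre of the upward pressing face of the orange tab of the green-covered block, 30 mm (block x) by 26 mm (block y); moves with the tab. Out: 112 mm above the bench, 22 mm above the deck, at x = -13.5, y = 69.5 mm in the block's frame; in: 12 mm above the deck. The black collar around it is 6 mm high.
- block_blue: dry block heater with the blue cover, fixed: x -115..115, y -60..86 mm, grey deck 90 mm above the bench. Origin on the bench under the track's centre line; x = the way the cover is pushed off (away from the robot, +-20 deg), y left, z up. Rails 10 mm high, 88 mm apart, inner faces at y = +-44; 10 mm high end stop at x = 89; tube recess x -92..-28. Leave alone.
- cover_blue: blue cover of the other block, same shape as the green one; stays shut
- tab_blue (a joint): travel (m) of the orange snap tab of the blue-covered block: 0 = out (may start up to 0.0015), its stop bar stands in front of the cover and locks it; 0.010 = fully in, the cover is free. It moves straight down, resists with about 4 N, ends on a hard limit and stays where it is left.
- amber_bottle: amber glass bottle, 48 mm wide, 105 mm high, standing behind the green-covered block; bystander; origin at the centre of its underside
- sample_jar: small capped jar, 50 mm wide, 70 mm high, standing behind the blue-covered block; bystander; origin at the centre of its underside
- beaker: clear beaker, 68 mm wide, 85 mm high; bystander; origin at the centre of its underside
- purple_rack: low purple tube rack, 120 x 75 x 30 mm; bystander; origin at the centre of its underside
- timer: flat white timer, 75 x 60 x 18 mm; bystander; origin at the centre of its underside
- tip_box: clear tip box with yellow lid, 87 x 122 x 57 mm; bystander; origin at the centre of its underside
Mind the look-alikes: they are no part of the job. What is meant by the cover_green is not pink, and is the smaller of those in its own colour.

How it is judged:
On the way, in this order (a step that is already met when the one before it is completed fails the run):
1. the orange tab of the green-covered block is pressed in while the cover is still on its seat (value of joint tab_green above 0.0088 m and x of cover_green in the frame of block_green below -0.05 m), for 0.1 s.
2. the green cover has been pushed along to the end stop (x of cover_green in the frame of block_green above 0.039 m), for 0.1 s.
At the end, for the whole second after the job is handed in: The green cover lies flat and still on the deck between the rails, within 8 mm of the end stop, its tab in; the blue cover is on its seat with its tab out, and no bystander has moved more than 20 mm (value of joint tab_green above 0.0085 m and x of cover_green in the frame of block_green between 0.039 and 0.052 m and y of cover_green in the frame of block_green between -0.006 and 0.006 m and z of cover_green in the frame of block_green between 0.086 and 0.094 m and angle between cover_green's own z axis and vertical below 0.06 rad and linear speed of cover_green below 0.01 m/s and value of joint tab_blue below 0.003 m and x of cover_blue in the frame of block_blue between -0.067 and -0.053 m and distance of each of amber_bottle, sample_jar, beaker, purple_rack, timer, tip_box from where it was at the start of the episode below 0.02 m); the robot touches nothing.
It fails at once if the green cover is lifted (15 mm) or tipped (0.25 rad) (z of cover_green in the frame of block_green above 0.105 m or angle between cover_green's own z axis and vertical above 0.25 rad).
It fails at once if the blue-covered block's tab is pressed or its cover shifted (not (value of joint tab_blue below 0.003 m and x of cover_blue in the frame of block_blue between -0.067 and -0.053 m)).
It fails at once if a bystander is moved more than 20 mm (not (distance of each of amber_bottle, sample_jar, beaker, purple_rack, timer, tip_box from where it was at the start of the episode below 0.02 m)).
It also fails if it takes over 35 s, if anything falls off the work surface, if the arm or the gripper's body presses on something with over 40 N, if the wrist force passes 120 N, or if a joint passes its speed limit or range.

## Working session

There is one attempt and no reset: what is moved stays moved. The work goes in short steps, Python scripts to look and compute and a tool call to move; the robot and the scene stay as the last step left them, time stands still between calls to the robot, and variables do not carry over. Pictures are saved under pics/ and viewed, at most 10 in all, crops included, and the job is handed in when it is done.

Besides the shell and the picture viewer there is one more tool, called after "Emit:" as name(argument=value, ...) on one line, values as JSON. apply_moves: Moves the arm, as the interface text tells. Its arguments: {"type":"object","properties":{"dp":{"type":"array"},"twist":{"type":"array"},"fingers":{"type":"array"},"newtons":{"type":"number"}},"required":["dp","twist","fingers"]}

```bash
mkdir -p pics; python3 - <<'E'
from bench import ctrl,get_image,calibration
import cv2
s=ctrl.get_state();print(s['time'],s['position'],s['tool_rot'])
for n in ("scene","side","wrist"):
    print(n,calibration(n)); cv2.imwrite(f"pics/{n}0.png",get_image(n)[:,:,::-1])
E
```

```text
0.0 [ 6.49378675e-01 -5.71042537e-05  1.88434165e-01] [-2.22046667 -2.22052914  0.0022943 ]
scene {'fx': 359.0391296906488, 'fy': 359.0391296906488, 'cx': 255.73348520733708, 'cy': 198.33864584107442, 'eye': array([ 1.17091608, -0.20014133,  0.75760967]), 'attitude': array([0.68304197, 0.4887443 , 1.17621906])}
side {'fx': 387.01225030297735, 'fy': 387.01225030297735, 'cx': 259.331949294011, 'cy': 191.94580491863942, 'eye': array([ 0.33795938, -1.02063286,  0.80754736]), 'attitude': array([ 0.973892  , -0.10093528, -0.16784342])}
wrist {'fx': 297.3186396354542, 'fy': 297.3186396354542, 'cx': 259.3275259021891, 'cy': 191.4121288067728, 'hand_eye': array([[ 3.88610305e-04,  9.70357219e-01,  2.41674817e-01,
         6.52656183e-02],
       [ 9.99999499e-01, -6.00141716e-04,  8.01662906e-04,
         2.93251642e-04],
       [ 9.22938527e-04,  2.41674384e-01, -9.70356965e-01,
        -1.95164400e-01],
       [ 0.00000000e+00,  0.00000000e+00,  0.00000000e+00,
         1.00000000e+00]])}
```

View pics/scene0.png

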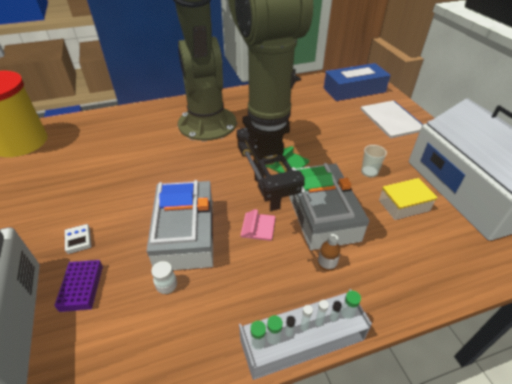

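View pics/wrist0.png

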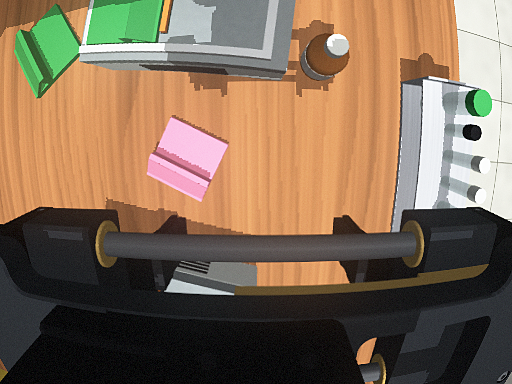

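Scene: the green block is to the robot's left (deck about (330,205), orange tab (345,183)). The pink cover at (258,225) and the loose green cover at (290,158) are decoys. The wrist view shows the block at the top, so I'll move over it while raising and closing.

Emit:
apply_moves(dp=[[0.03, -0.01, -0.02], [0.03, -0.01, -0.02], [0.03, -0.01, -0.02], [0.03, -0.01, -0.02], [0, 0, 0], [0, 0, 0]], twist=[[0, 0, 0], [0, 0, 0], [0, 0, 0], [0, 0, 0], [0, 0, 0], [0, 0, 0]], fingers=[1, 1, 1, 1, 1, 1])

```text
time: 0.75
position: [0.61, 0.1209, 0.2699]
tool_rot: [2.218, 2.223, 0.001]
ft_force: [0.2, 0.6, 0.2]
grip_width: 0.542
grip_force: 0.0
```

```bash
python3 - <<'E'
from bench import ctrl,get_image,calibration
import cv2
s=ctrl.get_state();print(s['time'],s['position'],s['tool_rot'],s['grip_width'])
im=get_image("wrist")[:,:,::-1]
cv2.imwrite("pics/w1.png",cv2.resize(im[:270],(800,422),interpolation=cv2.INTER_CUBIC))
E
```

```text
0.75 [0.60995178 0.12086597 0.26992699] [2.21849980e+00 2.22320864e+00 8.49134615e-04] 0.541864678139533
```

View pics/w1.png

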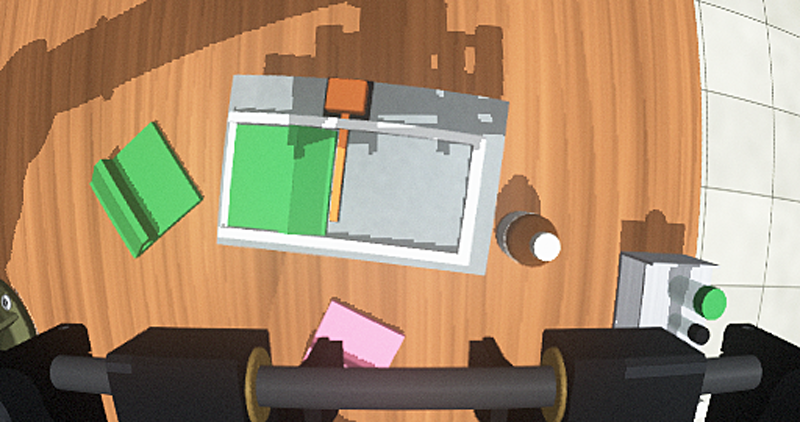

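Wrist view (800-px scale): deck corners are at (233,74), (508,100), (485,275) and (218,243). The tab is at (348,97). The green cover is seated, with its ridge edge at about u=291.

```bash
cat > h.py <<'E'
import numpy as np
from bench import ctrl,calibration
from scipy.spatial.transform import Rotation as R
c=calibration("wrist")
def ray(uv,pos,rot):
    x,y=(uv[0]-c['cx'])/c['fx'],(uv[1]-c['cy'])/c['fy']; r=np.hypot(x,y)
    d=np.array([np.sin(r)*x/r,-np.sin(r)*y/r,-np.cos(r)])
    H=np.array(c['hand_eye']);Rt=R.from_rotvec(rot).as_matrix()
    return Rt@H[:3,3]+pos, Rt@H[:3,:3]@d
def onplane(uv,z,pos,rot):
    o,d=ray(uv,pos,rot); return (o+d*(z-o[2])/d[2])[:2]
def fit(B,W):
    B,W=np.array(B),np.array(W);b,w=B-B.mean(0),W-W.mean(0)
    th=np.arctan2((b[:,0]*w[:,1]-b[:,1]*w[:,0]).sum(),(b*w).sum())
    Q=np.array([[np.cos(th),-np.sin(th)],[np.sin(th),np.cos(th)]])
    t=W.mean(0)-Q@B.mean(0); return th,Q,t,W-(B@Q.T+t)
E
python3 - <<'E'
from h import *
s=ctrl.get_state();p,r=s['position'],s['tool_rot']
k=512/800
W=[onplane((u*k,v*k),.09,p,r) for u,v in [(233,74),(508,100),(485,275),(218,243)]]
B=np.array([(-115,86),(115,86),(115,-60),(-115,-60)])/1000
th,Q,t,e=fit(B,W);print(np.degrees(th),t);print(e*1000)
tab=onplane((348*k,96*k),.112,p,r);print("tab seen",tab,"pred",Q@[-.0135,.0695]+t)
print("ridge seen",onplane((291*k,185*k),.116,p,r),"pred",Q@[-.052,0]+t)
E
```

```text
-6.992600372204755 [0.56946098 0.18545815]
[[ 0.14904051 -0.00335774]
 [-1.32683506 -0.20369275]
 [-0.41562208 -0.31411175]
 [ 1.59341663  0.52116223]]
tab seen [0.56685387 0.25383312] pred [0.56452241 0.25608471]
ridge seen [0.52341857 0.18648956] pred [0.51784776 0.19178869]
```

Emit:
apply_moves(dp=[[0.0335, -0.0114, 0], [0.0335, -0.0114, 0], [0.0335, -0.0114, 0], [0.0335, -0.0114, 0], [0, 0, 0.04], [0, 0, 0.04], [0, 0, 0.04], [0, 0, 0], [0, 0, 0]], twist=[[0, 0, 0], [0, 0, 0], [0, 0, 0], [0, 0, 0], [0, 0, 0.122], [0, 0, 0], [0, 0, 0], [0, 0, 0], [0, 0, 0]], fingers=[1, 1, 1, 1, 1, 1, 1, 1, 1])

```text
time: 1.7
position: [0.5646, 0.2524, 0.149]
tool_rot: [-2.355, -2.079, 0.004]
ft_force: [1.0, -0.0, 0.7]
grip_width: 0.001
grip_force: 0.0
```

```bash
python3 - <<'E'
from bench import ctrl,get_image,calibration
import cv2,numpy as np
from scipy.spatial.transform import Rotation as R
s=ctrl.get_state();print(s['time'],s['position'],s['tool_rot'],s['grip_width'],s['ft_force']);print(R.from_rotvec(s['tool_rot']).as_matrix().round(3))
a=get_image("side")[:,:,::-1]; w=get_image("wrist")[:,:,::-1]
c=calibration("side");q=R.from_rotvec(c['attitude']).as_matrix().T@(np.array([.5645,.256,.112])-c['eye'])
u=int(c['cx']-c['fx']*q[0]/q[2]);v=int(c['cy']+c['fy']*q[1]/q[2]);print(u,v)
x=max(0,min(u-65,382));y=max(0,min(v-70,264))
cv2.imwrite("pics/s2.png",np.hstack([cv2.resize(a[y:y+120,x:x+130],(390,360),interpolation=cv2.INTER_CUBIC),cv2.resize(w,(400,300))[np.r_[0:300,[299]*60]]]))
E
```

```text
1.7 [0.56458252 0.25235687 0.14904225] [-2.35471658 -2.07926492  0.00350545] 0.0012364508374464109 [ 0.997397   -0.01645738  0.69275115]
[[ 0.124  0.992 -0.002]
 [ 0.992 -0.124 -0.001]
 [-0.002 -0.002 -1.   ]]
253 152
```

View pics/s2.png

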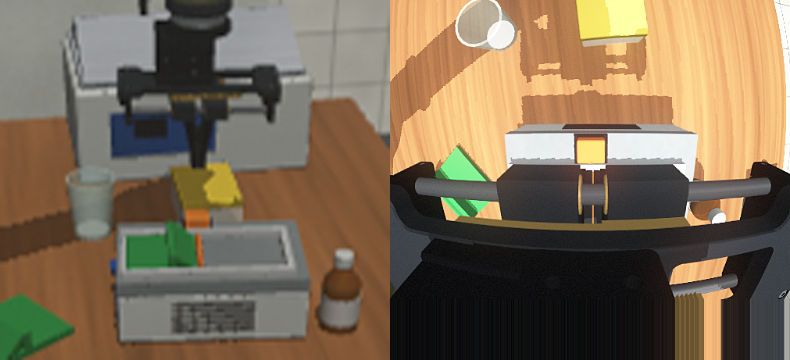

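The tip is over the tab in both views. Press down.

Emit:
apply_moves(dp=[[0.002, 0, 0.02], [0, 0, 0.012], [0, 0, 0.005], [0, 0, 0.005], [0, 0, 0.003], [0, 0, 0.002], [0, 0, 0]], twist=[[0, 0, 0], [0, 0, 0], [0, 0, 0], [0, 0, 0], [0, 0, 0], [0, 0, 0], [0, 0, 0]], fingers=[1, 1, 1, 1, 1, 1, 1])

```text
time: 2.5
position: [0.5647, 0.2559, 0.1026]
tool_rot: [2.353, 2.082, 0.0]
ft_force: [0.2, -0.4, 0.6]
grip_width: 0.004
grip_force: 0.0
```

Emit:
apply_moves(dp=[[0, 0, 0.001], [0, 0, 0.001], [0, 0, 0.001]], twist=[[0, 0, 0], [0, 0, 0], [0, 0, 0]], fingers=[1, 1, 1])

```text
time: 2.8
position: [0.5648, 0.256, 0.0997]
tool_rot: [2.353, 2.082, 0.0]
ft_force: [0.1, -0.5, -0.9]
grip_width: 0.007
grip_force: 0.0
```

Emit:
apply_moves(dp=[[0, 0, 0.001], [0, 0, 0.001], [0, 0, 0]], twist=[[0, 0, 0], [0, 0, 0], [0, 0, 0]], fingers=[1, 1, 1])

```text
time: 3.1
position: [0.5645, 0.2559, 0.0974]
tool_rot: [-2.353, -2.082, 0.0]
ft_force: [0.4, 0.1, 0.3]
grip_width: 0.008
grip_force: 0.0
```

```bash
python3 - <<'E'
from bench import ctrl,get_image
import cv2,numpy as np
s=ctrl.get_state();print(s['position'],s['ft_force'],s['grip_width'])
a=get_image("side")[:,:,::-1]; w=get_image("wrist")[:,:,::-1]
cv2.imwrite("pics/s3.png",np.hstack([cv2.resize(a[90:190,190:320],(400,308),interpolation=cv2.INTER_CUBIC),cv2.resize(w[110:264,160:360],(400,308),interpolation=cv2.INTER_CUBIC)]))
E
```

```text
[0.56452292 0.25589622 0.09735415] [0.39333525 0.09074601 0.32804832] 0.008196694762726256
```

View pics/s3.png

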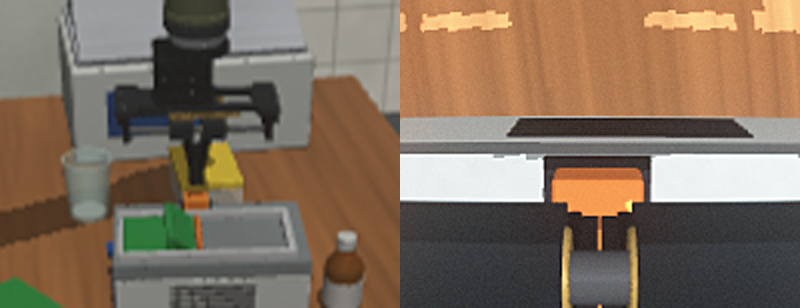

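```bash
cat >> h.py <<'E'
def proj(n,P):
    k=calibration(n);q=R.from_rotvec(k['attitude']).as_matrix().T@(np.array(P)-k['eye'])
    return k['cx']-k['fx']*q[0]/q[2],k['cy']+k['fy']*q[1]/q[2]
E
python3 - <<'E'
from h import *
from bench import get_image
import cv2
s=ctrl.get_state();p=s['position'];out=[]
for n in ("side","scene"):
    im=get_image(n)[:,:,::-1]
    u,v=proj(n,[.5645,.256,.112]);x,y=int(u)-28,int(v)-35
    z=cv2.resize(im[y:y+56,x:x+56],(400,400),interpolation=cv2.INTER_NEAREST);k=400/56
    for P,col in ((p,(255,0,255)),([.5645,.256,.112],(255,255,0)),([.5645,.256,.102],(0,255,255))):
        a,b=proj(n,P);cv2.circle(z,(int((a+.5-x)*k),int((b+.5-y)*k)),4,col,-1)
    out.append(z)
cv2.imwrite("pics/s4.png",np.hstack(out))
E
```

```text
(no output)
```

View pics/s4.png

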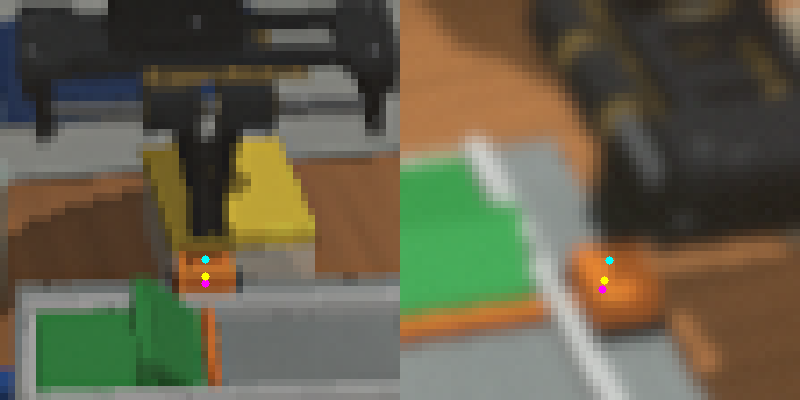

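In both views the visible fingertip ends about 7 mm above the tab, which is still out, and the force reads about zero. So the real tip sits higher than the reported TCP. I'll continue down slowly and watch the force.

Emit:
apply_moves(dp=[[0, 0, 0.0015], [0, 0, 0.0015], [0, 0, 0]], twist=[[0, 0, 0], [0, 0, 0], [0, 0, 0]], fingers=[1, 1, 1])

```text
time: 3.6
position: [0.5644, 0.2558, 0.0942]
tool_rot: [-2.353, -2.082, 0.001]
ft_force: [-0.5, 0.0, -1.0]
grip_width: 0.005
grip_force: 0.0
```

Emit:
apply_moves(dp=[[0, 0, 0.0015], [0, 0, 0.0015], [0, 0, 0]], twist=[[0, 0, 0], [0, 0, 0], [0, 0, 0]], fingers=[1, 1, 1])

```text
time: 3.9
position: [0.5645, 0.2558, 0.0912]
tool_rot: [-2.353, -2.082, 0.001]
ft_force: [-0.2, -0.2, -0.5]
grip_width: 0.004
grip_force: 0.0
```

Emit:
apply_moves(dp=[[0, 0, 0.0015], [0, 0, 0.0015], [0, 0, 0]], twist=[[0, 0, 0], [0, 0, 0], [0, 0, 0]], fingers=[1, 1, 1])

```text
time: 4.2
position: [0.5645, 0.2558, 0.0882]
tool_rot: [-2.353, -2.082, 0.001]
ft_force: [0.2, 0.1, 0.1]
grip_width: 0.003
grip_force: 0.0
```

Emit:
apply_moves(dp=[[0, 0, 0.001], [0, 0, 0.001], [0, 0, 0]], twist=[[0, 0, 0], [0, 0, 0], [0, 0, 0]], fingers=[1, 1, 1])

```text
time: 4.5
position: [0.5646, 0.2559, 0.0864]
tool_rot: [2.353, 2.082, -0.0]
ft_force: [-0.5, 0.7, -0.4]
grip_width: 0.006
grip_force: 0.0
```

Emit:
apply_moves(dp=[[0, 0, 0.001], [0, 0, 0.001], [0, 0, 0.001], [0, 0, 0]], twist=[[0, 0, 0], [0, 0, 0], [0, 0, 0], [0, 0, 0]], fingers=[1, 1, 1, 1])

```text
time: 4.9
position: [0.5645, 0.2559, 0.0833]
tool_rot: [-2.353, -2.082, 0.0]
ft_force: [-0.4, 0.3, -0.8]
grip_width: 0.006
grip_force: 0.0
```

```bash
python3 - <<'E'
from h import *
from bench import get_image
import cv2
s=ctrl.get_state();p=s['position'];out=[];print(p,s['ft_force'])
for n in ("side","scene"):
    im=get_image(n)[:,:,::-1]
    u,v=proj(n,[.5645,.256,.112]);x,y=int(u)-28,int(v)-35
    z=cv2.resize(im[y:y+56,x:x+56],(400,400),interpolation=cv2.INTER_NEAREST);k=400/56
    a,b=proj(n,p);cv2.circle(z,(int((a+.5-x)*k),int((b+.5-y)*k)),4,(255,0,255),-1)
    out.append(z)
cv2.imwrite("pics/s5.png",np.hstack(out))
E
```

```text
[0.56454969 0.25589061 0.08333504] [-0.40959691  0.29293407 -0.75403072]
```

View pics/s5.png

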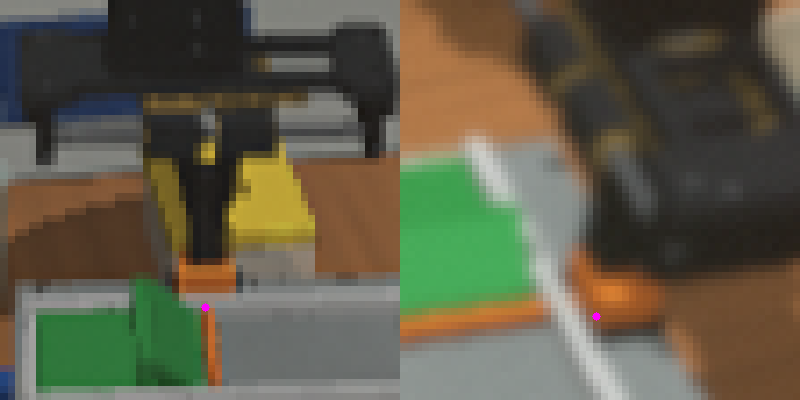

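The orange top has dropped from row 250 to 262, about 7 mm, so the tab is going in. I'll continue to the hard limit.

Emit:
apply_moves(dp=[[0, 0, 0.001], [0, 0, 0.001], [0, 0, 0]], twist=[[0, 0, 0], [0, 0, 0], [0, 0, 0]], fingers=[1, 1, 1])

```text
time: 5.3
position: [0.5645, 0.2559, 0.0813]
tool_rot: [-2.353, -2.082, 0.001]
ft_force: [-0.4, -0.0, 0.5]
grip_width: 0.005
grip_force: 0.0
```

Emit:
apply_moves(dp=[[0, 0, 0.001], [0, 0, 0.001], [0, 0, 0]], twist=[[0, 0, 0], [0, 0, 0], [0, 0, 0]], fingers=[1, 1, 1])

```text
time: 5.6
position: [0.5645, 0.2559, 0.0793]
tool_rot: [-2.353, -2.082, 0.0]
ft_force: [0.4, -0.5, -0.4]
grip_width: 0.003
grip_force: 0.0
```

Emit:
apply_moves(dp=[[0, 0, 0.001], [0, 0, 0.001], [0, 0, 0]], twist=[[0, 0, 0], [0, 0, 0], [0, 0, 0]], fingers=[1, 1, 1])

```text
time: 5.9
position: [0.5648, 0.256, 0.078]
tool_rot: [2.353, 2.082, 0.001]
ft_force: [-1.1, -0.8, 2.2]
grip_width: 0.007
grip_force: 1.5
```

```bash
python3 - <<'E'
from h import *
from bench import get_image
import cv2
s=ctrl.get_state();print(s['position'],s['ft_force'],np.round(s['joint_torque'],1))
out=[]
for n in ("side","scene"):
    im=get_image(n)[:,:,::-1]
    u,v=proj(n,[.5645,.256,.112]);x,y=int(u)-28,int(v)-35
    out.append(cv2.resize(im[y:y+56,x:x+56],(400,400),interpolation=cv2.INTER_NEAREST))
    hs=cv2.cvtColor(im[y:y+56,x:x+56],cv2.COLOR_BGR2HSV)
    m=(hs[...,0]>6)&(hs[...,0]<14)&(hs[...,1]>190)&(hs[...,2]>120)
    ys,xs=np.where(m[:, 20:]);print(n,np.bincount(ys,minlength=56)[25:50])
cv2.imwrite("pics/s6.png",np.hstack(out))
E
```

```text
[0.56481265 0.25602017 0.07801297] [-1.1232053  -0.75502282  2.16534906] [ -0.  -45.7  -1.8 -28.2  -0.   -0.4   0. ]
side [0 0 0 0 0 0 0 0 0 0 0 1 0 2 8 0 0 0 0 1 1 1 1 1 1]
scene [0 0 0 0 0 0 0 0 0 0 0 0 0 0 0 0 3 4 0 0 0 0 0 0 0]
```

View pics/s6.png

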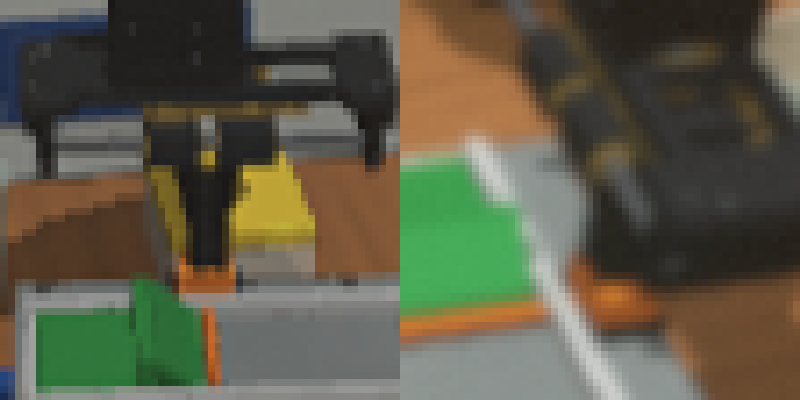

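Contact has just begun (2.2 N). Now press through the travel, watching for the hard stop.

Emit:
apply_moves(dp=[[0, 0, 0.0015], [0, 0, 0.0015], [0, 0, 0]], twist=[[0, 0, 0], [0, 0, 0], [0, 0, 0]], fingers=[1, 1, 1])

```text
time: 6.3
position: [0.5648, 0.256, 0.0744]
tool_rot: [2.353, 2.082, 0.0]
ft_force: [-0.5, 0.2, 2.6]
grip_width: 0.005
grip_force: 1.4
```

Emit:
apply_moves(dp=[[0, 0, 0.001], [0, 0, 0.001], [0, 0, 0]], twist=[[0, 0, 0], [0, 0, 0], [0, 0, 0]], fingers=[1, 1, 1])

```text
time: 6.6
position: [0.5648, 0.256, 0.0724]
tool_rot: [2.353, 2.082, 0.0]
ft_force: [-0.8, 0.9, 2.8]
grip_width: 0.001
grip_force: 1.4
```

Emit:
apply_moves(dp=[[0, 0, 0.001], [0, 0, 0.001], [0, 0, 0]], twist=[[0, 0, 0], [0, 0, 0], [0, 0, 0]], fingers=[1, 1, 1])

```text
time: 6.9
position: [0.5648, 0.256, 0.0704]
tool_rot: [2.353, 2.082, 0.0]
ft_force: [-1.2, 0.5, 2.7]
grip_width: 0.004
grip_force: 1.4
```

Emit:
apply_moves(dp=[[0, 0, 0.001], [0, 0, 0.001], [0, 0, 0]], twist=[[0, 0, 0], [0, 0, 0], [0, 0, 0]], fingers=[1, 1, 1])

```text
time: 7.2
position: [0.5648, 0.2561, 0.0693]
tool_rot: [2.353, 2.082, 0.001]
ft_force: [-2.1, -0.4, 6.7]
grip_width: 0.004
grip_force: 3.5
```

Emit:
apply_moves(dp=[[0, 0, 0.001], [0, 0, 0.0005], [0, 0, 0]], twist=[[0, 0, 0], [0, 0, 0], [0, 0, 0]], fingers=[1, 1, 1])

```text
time: 7.5
position: [0.5649, 0.2561, 0.0691]
tool_rot: [2.352, 2.082, 0.001]
ft_force: [-4.3, -1.9, 13.6]
grip_width: 0.004
grip_force: 6.5
```

Hard stop reached at 13.6 N after about 9 mm of travel, so the tab is in and the true tip is about 33 mm above the reported TCP. Lift, then go over the flat plate in front of the ridge.

Emit:
apply_moves(dp=[[0, 0, -0.02], [0, 0, -0.03], [-0.0235, -0.02, 0], [-0.023, -0.02, 0], [-0.023, -0.0205, 0], [0, 0, 0.02], [0, 0, 0]], twist=[[0, 0, 0], [0, 0, 0], [0, 0, 0], [0, 0, 0], [0, 0, 0], [0, 0, 0], [0, 0, 0]], fingers=[1, 1, 1, 1, 1, 1, 1])

```text
time: 8.2
position: [0.4938, 0.1927, 0.0945]
tool_rot: [-2.353, -2.08, 0.007]
ft_force: [-0.5, 0.2, 0.0]
grip_width: 0.007
grip_force: 0.0
```

```bash
cat > look.py <<'E'
import sys
from h import *
from bench import get_image
import cv2
s=ctrl.get_state();print(s['time'],s['position'],s['ft_force'])
out=[]
for n,Bk in (("side",[.54,.2,.1]),("scene",[.54,.2,.1])):
    im=get_image(n)[:,:,::-1]
    u,v=proj(n,Bk);x,y=int(u)-40,int(v)-45
    z=cv2.resize(im[y:y+80,x:x+80],(400,400),interpolation=cv2.INTER_CUBIC)
    a,b=proj(n,np.array(s['position'])+[0,0,.033]);cv2.circle(z,(int((a+.5-x)*5),int((b+.5-y)*5)),3,(255,0,255),-1)
    out.append(z)
cv2.imwrite(sys.argv[1],np.hstack(out))
E
python3 look.py pics/s7.png
```

```text
8.2 [0.49377225 0.19268775 0.09453244] [-0.47201702  0.24746647  0.00640601]
```

View pics/s7.png

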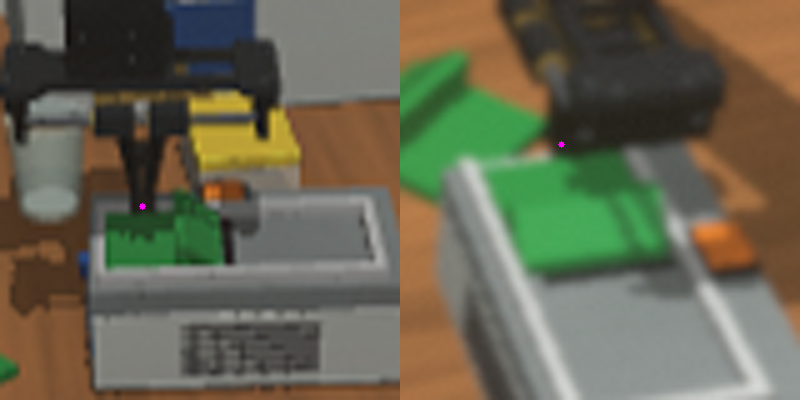

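The tip is over the flat plate behind the ridge, the tab is in and the stop bar is gone. Descend and start the push.

Emit:
apply_moves(dp=[[0, 0, 0.01], [0, 0, 0.008], [0, 0, 0.0045], [0, 0, 0], [0, 0, 0]], twist=[[0, 0, 0], [0, 0, 0], [0, 0, 0], [0, 0, 0], [0, 0, 0]], fingers=[1, 1, 1, 1, 1])

```text
time: 8.8
position: [0.4962, 0.1944, 0.0744]
tool_rot: [-2.353, -2.082, 0.0]
ft_force: [0.2, -0.3, -0.5]
grip_width: 0.003
grip_force: 0.0
```

Emit:
apply_moves(dp=[[0, 0.005, 0], [0, 0.005, 0], [0, 0.005, 0], [0, 0.005, 0], [0, 0.005, 0]], twist=[[0, 0, 0], [0, 0, 0], [0, 0, 0], [0, 0, 0], [0, 0, 0]], fingers=[1, 1, 1, 1, 1])

```text
time: 9.3
position: [0.5212, 0.1913, 0.0746]
tool_rot: [-2.353, -2.082, 0.0]
ft_force: [-1.7, 0.3, 0.9]
grip_width: 0.005
grip_force: 0.9
```

Emit:
apply_moves(dp=[[0, 0.008, 0], [0, 0.008, 0], [0, 0.008, 0], [0, 0.008, 0], [0, 0.008, 0], [0, 0.008, 0], [0, 0.008, 0], [0, 0.008, 0], [0, 0.008, 0], [0, 0.004, 0]], twist=[[0, 0, 0], [0, 0, 0], [0, 0, 0], [0, 0, 0], [0, 0, 0], [0, 0, 0], [0, 0, 0], [0, 0, 0], [0, 0, 0], [0, 0, 0]], fingers=[1, 1, 1, 1, 1, 1, 1, 1, 1, 1])

```text
time: 10.3
position: [0.5974, 0.1817, 0.0745]
tool_rot: [2.353, 2.081, 0.0]
ft_force: [-2.9, 1.3, 1.4]
grip_width: 0.006
grip_force: 0.9
```

Emit:
apply_moves(dp=[[0, 0.003, 0], [0, 0.003, 0], [0, 0.002, 0], [0, 0.002, 0], [0, 0, 0]], twist=[[0, 0, 0], [0, 0, 0], [0, 0, 0], [0, 0, 0], [0, 0, 0]], fingers=[1, 1, 1, 1, 1])

```text
time: 10.8
position: [0.6068, 0.1807, 0.0746]
tool_rot: [2.352, 2.081, 0.001]
ft_force: [0.1, 0.1, -0.9]
grip_width: 0.008
grip_force: 0.0
```

Emit:
apply_moves(dp=[[0, 0.002, 0], [0, 0.002, 0], [0, 0.002, 0]], twist=[[0, 0, 0], [0, 0, 0], [0, 0, 0]], fingers=[1, 1, 1])

```text
time: 11.1
position: [0.6124, 0.18, 0.0745]
tool_rot: [2.353, 2.082, -0.0]
ft_force: [-1.1, 0.8, 0.6]
grip_width: 0.003
grip_force: 0.5
```

Emit:
apply_moves(dp=[[0, 0.0015, 0], [0, 0.0015, 0], [0, 0, 0]], twist=[[0, 0, 0], [0, 0, 0], [0, 0, 0]], fingers=[1, 1, 1])

```text
time: 11.4
position: [0.6143, 0.1798, 0.0745]
tool_rot: [-2.352, -2.081, 0.003]
ft_force: [-4.2, -1.3, 2.3]
grip_width: 0.006
grip_force: 2.3
```

Emit:
apply_moves(dp=[[0, 0.001, 0], [0, 0.001, 0], [0, 0, 0]], twist=[[0, 0, 0], [0, 0, 0], [0, 0, 0]], fingers=[1, 1, 1])

```text
time: 11.7
position: [0.6142, 0.1799, 0.0745]
tool_rot: [-2.349, -2.081, 0.008]
ft_force: [-9.9, -0.7, 5.4]
grip_width: 0.006
grip_force: 4.9
```

The end stop is holding at 10 N. Back off, lift and check.

Emit:
apply_moves(dp=[[0, -0.005, 0], [0, -0.007, 0], [0, 0, -0.03], [0, 0, -0.04], [0, 0, -0.04], [-0.03, -0.04, -0.03], [-0.03, -0.04, 0], [-0.03, -0.04, 0], [0, 0, 0], [0, 0, 0]], twist=[[0, 0, 0], [0, 0, 0], [0, 0, 0], [0, 0, 0], [0, 0, 0], [0, 0, 0], [0, 0, 0], [0, 0, 0], [0, 0, 0], [0, 0, 0]], fingers=[1, 1, 1, 1, 1, 1, 1, 1, 1, 1])

```text
time: 12.7
position: [0.4814, 0.1091, 0.211]
tool_rot: [2.353, 2.079, 0.004]
ft_force: [-0.0, 0.1, 0.3]
grip_width: 0.001
grip_force: 0.0
```

```bash
python3 look.py pics/s8.png; python3 - <<'E'
import cv2,numpy as np
from bench import get_image
a=cv2.imread("pics/s8.png");w=get_image("wrist")[:,:,::-1]
cv2.imwrite("pics/s9.png",np.hstack([a[:,:400],cv2.resize(w[:288,:],(400,225))[np.r_[0:225,[224]*175]]]))
E
```

```text
12.7 [0.48140327 0.10914522 0.21097284] [-0.03753105  0.0755757   0.3063257 ]
```

View pics/s9.png

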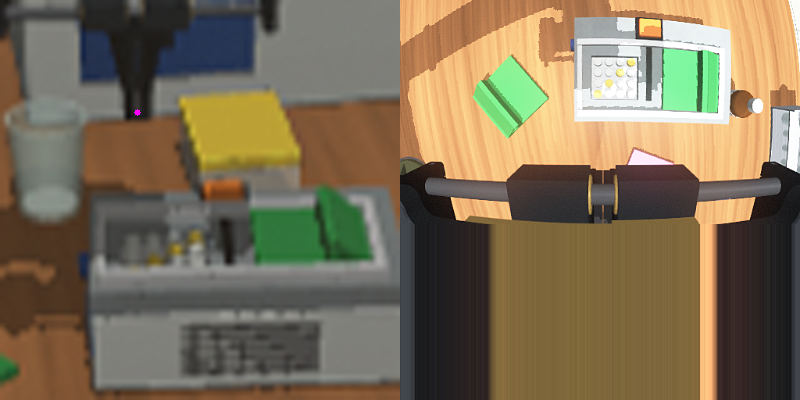

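The tubes are uncovered, the cover lies flat against the end stop (wrist view about (690,82)), and the arm is clear.

```bash
python3 -c "
from bench import ctrl
print(ctrl.close_job())"
```

```text
the job is handed in; nothing more can be done
None
```

I pressed the green block's tab in to its hard stop, pushed the green cover along to the end stop where it lies flat, and handed the job in at about 13 s; `close_job()` returned no verdict.

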